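# Reset the ratchet of a tilting glue-up board

## Robot

A 6-joint arm with a two-finger parallel gripper is mounted at the origin on the work surface. World frame = base frame: x ahead of the robot, y to its left, z up, the work surface at z = 0. Lengths are in m, angles in rad, forces in N, time in s.
With the tool pointing down it reaches from about 0.3 to 0.85 m from the base axis. Payload 5.4 kg.
Tool frame: the origin (TCP) lies at the very end of the fingers, on their centre line; the grasp point (between the pads) lies 19 mm behind it (manip.grip_point_offset is the distance from the TCP to the grasp point, in m); z points along the fingers, y is the line along which they close (so a half turn about z gives the same grasp; the last joint's range is limited). The gripper opens to 85 mm and grips with 20 to 120 N. Pads are 22 mm wide; open, the fingers measure 114 mm over their backs; the gripper's body (76 mm by 85 mm) begins 54 mm behind the grasp point. The pads swing forward as they close: fully open they stand 13 mm farther back than shut.
Start: joints at [0.978, 0.158, 1.597, -0, 1.386, -0.21], TCP at [0.215, 0.533, 0.231] pointing down, gripper open.
Joint ranges: [-2.91, 2.91], [-0.94, 2.29], [0.18, 2.7], [-1.29, 4.43], [0.17, 2.64], [-3, 3]. Speed limits (rad/s): [2.57, 2.57, 3.14, 3.14, 3.14, 3.14].

## Interface

Orientations are given as [roll, pitch, yaw] about the fixed x, y, z axes, in that order (R = Rz(yaw) Ry(pitch) Rx(roll)).
In Python, from bench import telemetry, read_camera, job, manip gives the robot as it stands. The module is installed in compiled form; this text tells all that it offers.
- The arm moves only by the tool move_arm, never from a script. Its argument "moves" is a list of rows, each a list of 3 entries, a list of its own where there are three numbers: the finger opening in cm, from 0 to 8.54, then the shift along the tool's x, y, z in cm, then the turn about the tool's z in rad. In form: [[claw, [tx, ty, tz], roll], ...]. A call has exactly 10 rows; each row shifts and turns the commanded pose from where the row before left it, along the tool's axes as they then stand; what a row does not reach is not made up. A row lasts 1/10 s, in which the tool goes at most 50 mm and 8.59 degrees, less where a joint would pass 70% of its speed; a pose out of reach is approached as far as the arm can. A call is refused whole if a number of a shift passes 5 or a number of a turn 0.15, either way. A call with a gripper value outside its range is refused whole. The fingers move at their own pace and stop on an object; "force" is the grip in N (left out, the last holds). Time passes only in rows, so rows that do not move let the fingers close, or fill a call up. It gives the time, the measured TCP pose, the force, the opening and the grip force at its end, in the units of the state.
- telemetry.state(): the state, without advancing time (a new reading comes with each control period).
- read_camera(name): name is "scene" or "side" or "wrist"; returns a dict with "color" (400x640x3 uint8, red, green, blue), "depth" (400x640 float32, m along the optical axis (not along the pixel's ray), 0 where there is no reading), "K" (3x3 intrinsics, pixels), "view" (4x4, takes a point from world to camera coordinates); the wrist camera has in their place "tool_from_camera" (4x4, takes a point from camera to tool coordinates, whose origin is the TCP and whose axes are the flange's). Camera axes: x right, y up, looking along -z (the intrinsics and any distortion apply to the point x, -y, -z); pixel columns grow to the right and rows downward; lengths in m; the calibration is good to about 2 mm. The wrist camera is an equidistant fisheye: a pixel r from the principal point sees the ray r / f radians off the axis. A picture is of the moment at which its call begins: read the wrist's pose just before it.
- job.sign_off(): hands the job in; it is judged then, once.
The state is a dict: "time": time; "qpos": joint angles; "joint_velocities": joint speeds; "tau": joint torques, N m; "tcp_pos": TCP position; "orientation": TCP orientation; "ft_force": force on the tool from outside, world axes, zero at the start; "torque": the same for the moment, N m; "finger_gap": opening from 0.0 (shut) to 1.0 (fully open); "gripper_force": force on a finger pad.
Only numpy, scipy, OpenCV 4.12 (cv2) and the standard library are available. Lean on these libraries where they do the work, as an engineer would, in place of code of your own. Each camera call takes 0.05 s, during which the arm holds its last target. There are 200 camera calls.

## Task

The plywood tilting board is propped too steep for the next glue-up: set it in its lowest notch. It only ratchets upward, so by its orange disc raise it past its top notch, easing it into the sprung buffer only until the pawl trips and never ramming the buffer, then let it all the way down flat to re-arm the pawl, and raise it again to rest in the lowest notch. Never let the board drop, leave the things around it where they are, and let go at the end.

Things in the scene. Friction and masses are not known exactly. Their poses are not given: they have to be found in the camera images.
- stand: Fixed plywood stand of the tilting board. Base plate 12 mm thick, from 165 mm before the hinge line (-x, the robot's side) to 120 mm behind it, and from y = -172 to +212 mm. Origin: on the table, straight under the middle of the hinge line; y runs along the hinge. The board reaches from the hinge to -x, its free edge opening upward.
- hinge_mid (a point): Middle of the hinge line, 95 mm above the stand's origin. The ratchet: brass pawl by gravity under three pins on the board's +y side. Move the board at no more than 0.3 rad/s, or the pawl may miss. Once tripped at the top the pawl stays off, so the board can go all the way down, until the board is flat (angle under 0.02 rad); that re-arms it.
- board (a joint): Board angle, rad: 0 flat on its rest, growing as the free edge rises. Notches hold it at 0.209 (lowest), 0.40 and 0.59, within 0.01. Going up, a notch has caught once the board has been 0.05 above it for 0.3 s; then let it back onto it. Above the last notch it meets the buffer and trips at 0.86 to 1.10: each setup differs, it must be felt. Falling faster than 3 rad/s counts as dropped.
- lift_disc (a point): Centre of the orange disc at the middle of the free edge, 220 mm from the hinge line: at board angle a, 220 cos(a) mm to its -x side and 95 + 220 sin(a) mm over the table. 32 mm across, 18 mm thick along the hinge. Pinch its flat faces from above, fingers closing along the hinge: it turns between them as the board tilts. Axes: the board's, x towards the hinge, z its normal.
- board_mid (a point): Centre of the board's upper face, 90 mm from the hinge line. Board 240 mm wide along the hinge, 172 mm long, 12 mm thick; its free edge begins 44 mm from the disc's centre, joined to the disc by a neck 18 mm wide. It loads the disc with 1.5 to 4 N. On the stand's +y side clear guards 182 mm tall cover pawl and pins, which work by themselves and are not to be touched. Axes as for the disc.
- buffer: Sprung top buffer behind the hinge, +y side: aluminium cup 34 mm wide with a black plunger, 80 mm behind its origin on the base plate; fixed. A red arm turning with the board presses it at the top of the travel. At the disc, along its arc, this adds 2.5 N per mm of further lift. At 3 to 6 N added the pawl trips; held at 8 to 11 N for 0.8 s it falls over. Over 14 N (40 N on the plunger) is ramming.
- glue: Bystander: cream glue bottle with orange cap, 58 mm across, 170 mm tall, standing; origin at the centre of its underside.
- clamp: Bystander: blue and black bar clamp lying along its x axis, 246 x 110 x 26 mm; origin on the table in its bar, 90 mm from one end.
- screw_tray: Bystander: small open cardboard tray 100 x 75 x 28 mm; origin at the centre of its underside.
- gear: Bystander: toothed plywood wheel 84 mm across, 6 mm thick, lying flat; origin at the centre of its underside.

How it is judged:
On the way, in this order (a step that is already met when the one before it is completed fails the run):
1. the board is lifted past its notches and pressed into the top buffer (over 6 N on it) (contact force between buffer and anything else above 6 N and value of joint board above 0.8 rad), for 0.1 s.
2. the board is let down flat, which re-arms the pawl (value of joint board below 0.02 rad), for 0.1 s.
At the end, for the whole second after the job is handed in: The board rests still in its lowest notch (angle 0.209 rad, within 0.025), after it was pressed into the top buffer and then let down flat; the robot has let go of everything (value of joint board between 0.185 and 0.235 rad and velocity of joint board between -0.05 and 0.05 rad/s and contact force between the fingers and anything else below 0.1 N); the robot touches nothing.
It fails at once if the top buffer is rammed (more than 40 N on it) (contact force between buffer and anything else above 40 N).
It fails at once if the board is dropped (falls faster than 3 rad/s) (velocity of joint board below -3 rad/s).
It fails at once if a bystander is pushed more than 30 mm or knocked over (distance of any of glue, clamp, screw_tray, gear from where it was at the start of the episode above 0.03 m or angle between glue's own z axis and vertical above 0.4 rad).
It also fails if it takes over 72 s, if anything falls off the work surface, if the arm or the gripper's body presses on something with over 40 N, if the wrist force passes 120 N, or if a joint passes its speed limit or range.

## Working session

There is one attempt and no reset: what is moved stays moved. The work goes in short steps, Python scripts to look and compute and a tool call to move; the robot and the scene stay as the last step left them, time stands still between calls to the robot, and variables do not carry over. Pictures are saved under pics/ and viewed, at most 10 in all, crops included, and the job is handed in when it is done.

Besides the shell and the picture viewer there is one more tool, called after "Request:" as name([rows], argument=value, ...), one row to a line, values as JSON. move_arm: Moves the arm, as the interface text tells. Its arguments: {"type":"object","properties":{"moves":{"type":"array"},"force":{"type":"number"}},"required":["moves"]}

```bash
mkdir -p pics; cat > h.py <<'E'
import numpy as np, cv2
from bench import telemetry, read_camera, job, manip
def pts(c):
    d=c["depth"];K=c["K"];v,u=np.mgrid[:400,:640]
    P=np.stack([(u-K[0,2])/K[0,0]*d,-(v-K[1,2])/K[1,1]*d,-d],-1)
    T=np.linalg.inv(c["view"]); return P@T[:3,:3].T+T[:3,3]
E
python3 - <<'E'
from h import *
s=telemetry.state();print(s)
for n in("scene","side"):
    c=read_camera(n);cv2.imwrite(f"pics/{n}0.png",c["color"][:,:,::-1]);np.savez(f"{n}0.npz",**c)
    P=pts(c);h=cv2.cvtColor(c["color"],cv2.COLOR_RGB2HSV)
    m=((h[...,0]>5)&(h[...,0]<18)&(h[...,1]>190)&(h[...,2]>150)).astype(np.uint8)
    N,L,S,C=cv2.connectedComponentsWithStats(m)
    for i in range(1,N):
        if S[i,4]>25:
            q=P[(L==i)&(c["depth"]>0)];print(n,S[i],C[i],np.median(q,0),q.min(0),q.max(0))
E
```

```text
{'time': 0.0, 'qpos': array([ 9.77859437e-01,  1.59047942e-01,  1.59826485e+00,  1.60849148e-05,
        1.38617855e+00, -2.10120222e-01]), 'joint_velocities': array([-1.05596890e-03, -1.85111722e-03, -5.61420025e-04,  2.27555637e-06,
        1.47628131e-03,  6.68653762e-04]), 'tau': array([ 1.59527197e-03, -3.96002555e+01, -3.31435382e+01,  1.72791266e-05,
        8.30689823e-03, -2.42169352e-05]), 'tcp_pos': array([0.21446206, 0.53285507, 0.23030118]), 'orientation': array([-3.13973902e+00, -4.11481707e-04,  2.75877264e+00]), 'ft_force': array([-0.82242839,  1.08413162,  0.14044882]), 'torque': array([-0.03711129,  0.01028422, -0.04272824]), 'gripper_force': 0.0, 'finger_gap': 0.9998342988072415}
side [287  84   9   8  42] [291.38095238  87.5952381 ] [0.46803748 0.36265028 0.16360396] [ 0.44423374  0.35414094 -0.00610928] [0.48093659 0.69829263 0.1692996 ]
side [299 175  13  13 114] [304.70175439 181.51754386] [ 0.49842119 -0.09934947  0.18597758] [ 0.48491808 -0.10240214  0.16729244] [ 0.51312267 -0.08372074  0.19543083]
```

View pics/scene0.png

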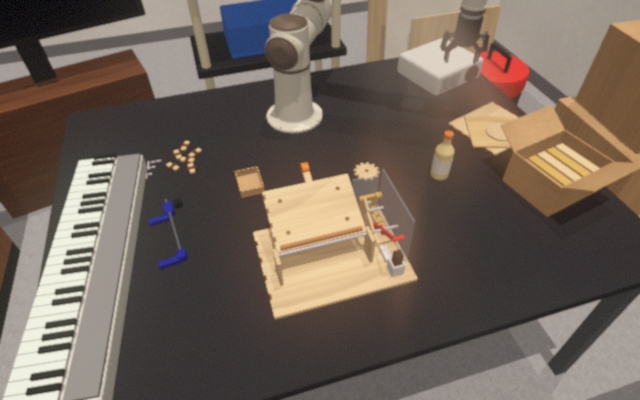

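View pics/side0.png

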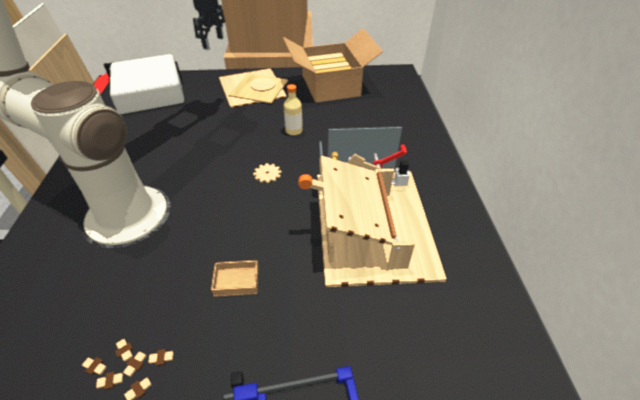

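The scene view shows the board at about (315,210), with the disc at (305,168), the tray at (249,181), the gear at (366,171) and the glue at (442,155). In the side view the disc is at (305,181). Next I'll fit the board plane and the disc.

```bash
python3 - <<'E'
from h import *
rng=np.random.default_rng(0)
rays=[]
for n,poly in(("scene",[(278,195),(345,182),(358,225),(285,240)]),("side",[(326,165),(372,175),(385,230),(328,220)])):
    c=dict(np.load(f"{n}0.npz"));P=pts(c);m=np.zeros((400,640),np.uint8);cv2.fillPoly(m,[np.array(poly)],1)
    q=P[(m>0)&(c["depth"]>0)]
    for _ in range(5):
        o=q.mean(0);nrm=np.linalg.svd(q-o)[2][2];nrm*=np.sign(nrm[2]);r=(q-o)@nrm;q=q[abs(r)<max(.004,0*1)] if _ else q[abs(r)<.015]
    print(n,len(q),o,"normal",nrm,"tilt",np.arccos(nrm[2]),"yaw",np.arctan2(nrm[1],nrm[0]))
    h=cv2.cvtColor(c["color"],cv2.COLOR_RGB2HSV)
    m=((h[...,0]>3)&(h[...,0]<16)&(h[...,1]>170)&(h[...,2]>120)).astype(np.uint8)
    m2=np.zeros_like(m);m2[155:200,290:325]=m[155:200,290:325]
    v,u=np.nonzero(m2);print("disc px",len(u),u.min(),u.max(),v.min(),v.max())
    px=((u.min()+u.max())/2,(v.min()+v.max())/2);q=P[(m2>0)&(c["depth"]>0)];print(np.median(q,0),q.min(0),q.max(0))
    K=c["K"];T=np.linalg.inv(c["view"]);d=T[:3,:3]@np.array([(px[0]-K[0,2])/K[0,0],-(px[1]-K[1,2])/K[1,1],-1]);d/=np.linalg.norm(d);rays.append((T[:3,3],d))
A=sum(np.eye(3)-np.outer(d,d) for o,d in rays);b=sum((np.eye(3)-np.outer(d,d))@o for o,d in rays)
X=np.linalg.solve(A,b);print("disc tri",X,[np.linalg.norm(np.cross(X-o,d)) for o,d in rays])
from scipy.spatial.transform import Rotation as R
s=telemetry.state();print(R.from_euler('xyz',s["orientation"]).as_matrix(),manip.grip_point_offset)
E
```

```text
scene 3167 [ 0.6202724  -0.09237477  0.13614239] normal [ 0.38573396 -0.00215387  0.92260754] tilt 0.3960097334358572 yaw -0.005583754915681902
disc px 61 301 308 162 171
[ 0.50300625 -0.09177429  0.19265742] [ 0.48484007 -0.09914107  0.17166504] [ 0.5130837  -0.08225547  0.19887903]
side 2846 [ 0.61111622 -0.11106596  0.13803763] normal [ 3.87540138e-01 -3.75487660e-04  9.21852754e-01] tilt 0.39796189897283163 yaw -0.0009688997502939897
disc px 158 299 311 174 188
[ 0.4985872  -0.09876938  0.18597758] [ 0.4823063  -0.10240214 -0.00378183] [0.51324435 0.13973721 0.19667892]
disc tri [ 0.49758877 -0.09115354  0.18376237] [np.float64(0.002977052081861586), np.float64(0.0029770520818617435)]
[[-9.27623795e-01  3.73514705e-01 -9.27713465e-04]
 [ 3.73515708e-01  9.27622783e-01 -1.41036443e-03]
 [ 3.33776294e-04 -1.65480315e-03 -9.99998575e-01]] 0.0187
```

Request:
move_arm([
  [8.5, [0, 0, 0], -0.128],
  [8.5, [0, 0, 0], -0.128],
  [8.5, [0, 0, 0], -0.127],
  [8.5, [-1.5, -3.3, -1], 0],
  [8.5, [-2, -4.4, 0], 0],
  [8.5, [-2, -4.4, 0], 0],
  [8.5, [-2, -4.4, 0], 0],
  [8.5, [-2, -4.4, 0], 0],
  [8.5, [-2, -4.4, 0], 0],
  [8.5, [-2, -4.4, 0], 0],
])

```text
time: 1.1
tcp_pos: [0.3499, 0.2346, 0.241]
orientation: [-3.142, -0.0, -3.141]
ft_force: [0.7, -0.0, -0.1]
finger_gap: 0.996
gripper_force: 0.0
```

Request:
move_arm([
  [8.5, [-1.9, -4.2, 0], 0],
  [8.5, [-1.9, -4.2, 0], 0],
  [8.5, [-1.9, -4.2, 0], 0],
  [8.5, [-1.9, -4.2, 0], 0],
  [8.5, [-1.9, -4.2, 0], 0],
  [8.5, [-1.9, -4.2, 0], 0],
  [8.5, [-1.9, -4.2, 0], 0],
  [8.5, [-1.0, -2.3, 0], 0],
  [8.5, [-0.6, -0.9, 0], 0],
  [8.5, [0, 0, 0], 0],
])

```text
time: 2.1
tcp_pos: [0.499, -0.0901, 0.2408]
orientation: [3.141, -0.001, 3.14]
ft_force: [-0.7, 0.6, 0.8]
finger_gap: 0.995
gripper_force: 0.0
```

```bash
python3 - <<'E'
from h import *
from scipy.spatial.transform import Rotation as R
s=telemetry.state();c=read_camera("wrist");print(s["tcp_pos"],s["ft_force"])
cv2.imwrite("pics/w1.png",c["color"][:,:,::-1])
K=c["K"];h=cv2.cvtColor(c["color"],cv2.COLOR_RGB2HSV)
m=((h[...,0]>3)&(h[...,0]<16)&(h[...,1]>170)&(h[...,2]>120)).astype(np.uint8)
N,L,S,C=cv2.connectedComponentsWithStats(m)
for i in range(1,N):
    if S[i,4]<60: continue
    x,y,w,hh=S[i,:4];u,v=x+w/2-.5,y+hh/2-.5
    dx,dy=u-K[0,2],v-K[1,2];r=np.hypot(dx,dy);t=r/K[0,0]
    ray=np.array([np.sin(t)*dx/r,-np.sin(t)*dy/r,-np.cos(t)])
    T=s_T=np.eye(4);T[:3,:3]=R.from_euler('xyz',s["orientation"]).as_matrix();T[:3,3]=s["tcp_pos"];T=T@c["tool_from_camera"]
    d=T[:3,:3]@ray;o=T[:3,3]
    print(S[i],[o+d*(z-o[2])/d[2] for z in(.1807,.19)])
E
```

```text
[ 0.49898288 -0.09008589  0.2408383 ] [-0.66927294  0.5799588   0.81869608]
[ 306  198   28   45 1189] [array([ 0.4996666 , -0.09009618,  0.1807    ]), array([ 0.49602394, -0.09006758,  0.19      ])]
```

Request:
move_arm([
  [8.5, [0, 0, 1.3], 0],
  [8.5, [0, 0, 1.6], 0],
  [8.5, [0, 0, 1.6], 0],
  [8.5, [0, 0, 1.6], 0],
  [8.5, [0, 0, 1.2], 0],
  [8.5, [0, 0, 0.6], 0],
  [5, [0, 0, 0], 0],
  [3, [0, 0, 0], 0],
  [1.5, [0, 0, 0], 0],
  [1.5, [0, 0, 0], 0],
], force=40)

```text
time: 3.15
tcp_pos: [0.4994, -0.0898, 0.1631]
orientation: [-3.141, 0.001, -3.141]
ft_force: [0.6, -0.5, -0.3]
finger_gap: 0.324
gripper_force: 0.0
```

Request:
move_arm([
  [1, [0, 0, 0], 0],
  [1, [0, 0, 0], 0],
  [1, [0, 0, 0], 0],
  [1, [0, 0, 0], 0],
  [1, [0, 0, 0], 0],
  [1, [0, 0, 0], 0],
  [1, [0, 0, 0], 0],
  [1, [0, 0, 0], 0],
  [1, [0, 0, 0], 0],
  [1, [0, 0, 0], 0],
], force=40)

```text
time: 4.15
tcp_pos: [0.4992, -0.0908, 0.163]
orientation: [-3.14, 0.001, 3.141]
ft_force: [-1.3, -4.4, 1.3]
finger_gap: 0.201
gripper_force: 43.6
```

```bash
python3 - <<'E'
import numpy as np
# row steps (cm, tool axes) along arc, 10 rows per call, keeping rounding errors from piling up
def plan(a):
    p=np.c_[-22*np.cos(a),22*np.sin(a)];acc=p[0].copy()
    out=[]
    for q in p[1:]:
        d=np.round(q-acc,2);acc+=d;out.append([float(-d[0]),0,float(-d[1])])
    return out
up=np.arange(0.40,0.861,.02)
print([round(x,2) for x in up]);print(plan(up))
print("fine",plan(np.arange(.86,1.121,.01)))
E
```

```text
[np.float64(0.4), np.float64(0.42), np.float64(0.44), np.float64(0.46), np.float64(0.48), np.float64(0.5), np.float64(0.52), np.float64(0.54), np.float64(0.56), np.float64(0.58), np.float64(0.6), np.float64(0.62), np.float64(0.64), np.float64(0.66), np.float64(0.68), np.float64(0.7), np.float64(0.72), np.float64(0.74), np.float64(0.76), np.float64(0.78), np.float64(0.8), np.float64(0.82), np.float64(0.84), np.float64(0.86)]
[[-0.18, 0, -0.4], [-0.18, 0, -0.4], [-0.19, 0, -0.4], [-0.2, 0, -0.39], [-0.21, 0, -0.39], [-0.21, 0, -0.38], [-0.22, 0, -0.38], [-0.23, 0, -0.38], [-0.24, 0, -0.37], [-0.25, 0, -0.36], [-0.25, 0, -0.37], [-0.26, 0, -0.35], [-0.26, 0, -0.35], [-0.28, 0, -0.35], [-0.28, 0, -0.34], [-0.28, 0, -0.33], [-0.3, 0, -0.33], [-0.3, 0, -0.32], [-0.3, 0, -0.31], [-0.32, 0, -0.31], [-0.31, 0, -0.31], [-0.33, 0, -0.29], [-0.33, 0, -0.3]]
fine [[-0.17, 0, -0.14], [-0.17, 0, -0.14], [-0.17, 0, -0.14], [-0.17, 0, -0.14], [-0.17, 0, -0.14], [-0.18, 0, -0.13], [-0.17, 0, -0.13], [-0.18, 0, -0.13], [-0.18, 0, -0.13], [-0.18, 0, -0.13], [-0.18, 0, -0.12], [-0.18, 0, -0.13], [-0.18, 0, -0.12], [-0.19, 0, -0.12], [-0.18, 0, -0.12], [-0.19, 0, -0.11], [-0.19, 0, -0.12], [-0.19, 0, -0.11], [-0.19, 0, -0.11], [-0.19, 0, -0.11], [-0.19, 0, -0.11], [-0.19, 0, -0.1], [-0.2, 0, -0.1], [-0.19, 0, -0.1], [-0.2, 0, -0.1], [-0.2, 0, -0.1]]
```

Request:
move_arm([
  [1, [-0.18, -0.1, -0.4], 0],
  [1, [-0.18, 0, -0.4], 0],
  [1, [-0.19, 0, -0.4], 0],
  [1, [-0.2, 0, -0.39], 0],
  [1, [-0.21, 0, -0.39], 0],
  [1, [-0.21, 0, -0.38], 0],
  [1, [-0.22, 0, -0.38], 0],
  [1, [-0.23, 0, -0.38], 0],
  [1, [-0.24, 0, -0.37], 0],
  [1, [-0.25, 0, -0.36], 0],
])

```text
time: 5.15
tcp_pos: [0.5197, -0.0908, 0.2005]
orientation: [-3.141, -0.002, -3.141]
ft_force: [2.0, -5.0, -6.5]
finger_gap: 0.202
gripper_force: 41.6
```

Request:
move_arm([
  [1, [-0.25, 0, -0.37], 0],
  [1, [-0.26, 0, -0.35], 0],
  [1, [-0.26, 0, -0.35], 0],
  [1, [-0.28, 0, -0.35], 0],
  [1, [-0.28, 0, -0.34], 0],
  [1, [-0.28, 0, -0.33], 0],
  [1, [-0.3, 0, -0.33], 0],
  [1, [-0.3, 0, -0.32], 0],
  [1, [0, 0, 0], 0],
  [1, [0, 0, 0], 0],
])

```text
time: 6.15
tcp_pos: [0.5418, -0.0909, 0.228]
orientation: [-3.141, -0.001, -3.142]
ft_force: [1.1, -6.6, -6.0]
finger_gap: 0.203
gripper_force: 41.3
```

Request:
move_arm([
  [1, [-0.3, -0.1, -0.31], 0],
  [1, [-0.32, 0, -0.31], 0],
  [1, [-0.31, 0, -0.31], 0],
  [1, [-0.33, 0, -0.29], 0],
  [1, [0, 0, 0], 0],
  [1, [0, 0, 0], 0],
  [1, [0, 0, 0], 0],
  [1, [0, 0, 0], 0],
  [1, [0, 0, 0], 0],
  [1, [0, 0, 0], 0],
])

```text
time: 7.15
tcp_pos: [0.5548, -0.0911, 0.2405]
orientation: [3.141, 0.0, -3.141]
ft_force: [0.7, 4.8, -4.1]
finger_gap: 0.201
gripper_force: 41.4
```

```bash
cat > f.py <<'E'
from h import *
F=[]
for _ in range(2):
    s=telemetry.state();F.append(s["ft_force"]);
    if _==0: read_camera("wrist")
p=s["tcp_pos"];a=np.arctan2(p[2]+.0187-.095,.7016-p[0]);r=np.hypot(p[2]+.0187-.095,.7016-p[0])
f=np.mean(F,0);print("t",s["time"],"a",a,"r",r,F,"tangential",f[0]*np.sin(a)+f[2]*np.cos(a))
E
python3 f.py
```

```text
t 7.2 a 0.8411448013229035 r 0.2202655282281109 [array([ 0.72313938,  4.83414655, -4.07311849]), array([ 0.14972886,  4.89719533, -4.23062229])] tangential -2.4423570514147674
```

Request:
move_arm([
  [1, [-0.052, 0.05, -0.046], 0],
  [1, [-0.052, 0, -0.046], 0],
  [1, [-0.052, 0, -0.046], 0],
  [1, [-0.052, 0, -0.046], 0],
  [1, [-0.052, 0, -0.046], 0],
  [1, [0, 0, 0], 0],
  [1, [0, 0, 0], 0],
  [1, [0, 0, 0], 0],
  [1, [0, 0, 0], 0],
  [1, [0, 0, 0], 0],
])

```text
time: 8.2
tcp_pos: [0.5573, -0.0911, 0.2427]
orientation: [-3.142, -0.0, -3.141]
ft_force: [-2.0, 3.2, -4.2]
finger_gap: 0.206
gripper_force: 41.3
```

Request:
move_arm([
  [1, [-0.05, 0, -0.043], 0],
  [1, [-0.05, 0, -0.043], 0],
  [1, [-0.05, 0, -0.043], 0],
  [1, [0, 0, 0], 0],
  [1, [0, 0, 0], 0],
  [1, [0, 0, 0], 0],
  [1, [0, 0, 0], 0],
  [1, [0, 0, 0], 0],
  [1, [0, 0, 0], 0],
  [1, [0, 0, 0], 0],
])

```text
time: 9.2
tcp_pos: [0.5589, -0.0911, 0.2441]
orientation: [-3.142, 0.0, -3.141]
ft_force: [-1.8, 3.5, -3.5]
finger_gap: 0.202
gripper_force: 41.3
```

```bash
python3 f.py
```

```text
t 9.25 a 0.8658081566222278 r 0.22023454405930237 [array([-1.76351894,  3.5255889 , -3.48801084]), array([-1.57476684,  3.64229697, -4.73184106])] tangential -3.9345853297571143
```

Request:
move_arm([
  [1, [-0.054, 0, -0.045], 0],
  [1, [-0.054, 0, -0.045], 0],
  [1, [-0.054, 0, -0.045], 0],
  [1, [-0.054, 0, -0.045], 0],
  [1, [-0.054, 0, -0.045], 0],
  [1, [0, 0, 0], 0],
  [1, [0, 0, 0], 0],
  [1, [0, 0, 0], 0],
  [1, [0, 0, 0], 0],
  [1, [0, 0, 0], 0],
])

```text
time: 10.25
tcp_pos: [0.5615, -0.0911, 0.2462]
orientation: [-3.142, 0.0, -3.141]
ft_force: [-1.0, 2.7, -5.3]
finger_gap: 0.201
gripper_force: 41.2
```

Request:
move_arm([
  [1, [-0.054, 0, -0.044], 0],
  [1, [-0.054, 0, -0.044], 0],
  [1, [-0.054, 0, -0.044], 0],
  [1, [-0.054, 0, -0.044], 0],
  [1, [-0.054, 0, -0.044], 0],
  [1, [0, 0, 0], 0],
  [1, [0, 0, 0], 0],
  [1, [0, 0, 0], 0],
  [1, [0, 0, 0], 0],
  [1, [0, 0, 0], 0],
])

```text
time: 11.25
tcp_pos: [0.5643, -0.0911, 0.2485]
orientation: [-3.142, 0.0, -3.141]
ft_force: [-0.5, 2.1, -6.1]
finger_gap: 0.206
gripper_force: 41.1
```

Request:
move_arm([
  [1, [-0.055, 0, -0.043], 0],
  [1, [-0.055, 0, -0.043], 0],
  [1, [-0.055, 0, -0.043], 0],
  [1, [-0.055, 0, -0.043], 0],
  [1, [-0.055, 0, -0.043], 0],
  [1, [0, 0, 0], 0],
  [1, [0, 0, 0], 0],
  [1, [0, 0, 0], 0],
  [1, [0, 0, 0], 0],
  [1, [0, 0, 0], 0],
])

```text
time: 12.25
tcp_pos: [0.5671, -0.0911, 0.2506]
orientation: [-3.142, 0.0, -3.141]
ft_force: [-0.5, 1.8, -5.4]
finger_gap: 0.204
gripper_force: 41.0
```

Request:
move_arm([
  [1, [-0.056, 0, -0.042], 0],
  [1, [-0.056, 0, -0.042], 0],
  [1, [-0.056, 0, -0.042], 0],
  [1, [-0.056, 0, -0.042], 0],
  [1, [-0.056, 0, -0.042], 0],
  [1, [0, 0, 0], 0],
  [1, [0, 0, 0], 0],
  [1, [0, 0, 0], 0],
  [1, [0, 0, 0], 0],
  [1, [0, 0, 0], 0],
])

```text
time: 13.25
tcp_pos: [0.5698, -0.0911, 0.2527]
orientation: [-3.142, 0.0, -3.141]
ft_force: [-0.3, 0.6, -7.1]
finger_gap: 0.198
gripper_force: 40.8
```

Request:
move_arm([
  [1, [-0.06, 0, -0.044], 0],
  [1, [-0.06, 0, -0.044], 0],
  [1, [-0.06, 0, -0.044], 0],
  [1, [-0.06, 0, -0.044], 0],
  [1, [0, 0, 0], 0],
  [1, [0, 0, 0], 0],
  [1, [0, 0, 0], 0],
  [1, [0, 0, 0], 0],
  [1, [0, 0, 0], 0],
  [1, [0, 0, 0], 0],
])

```text
time: 14.25
tcp_pos: [0.5722, -0.0911, 0.2544]
orientation: [-3.142, 0.0, -3.141]
ft_force: [0.2, 0.3, -6.4]
finger_gap: 0.203
gripper_force: 40.8
```

Request:
move_arm([
  [1, [-0.057, 0, -0.041], 0],
  [1, [-0.057, 0, -0.041], 0],
  [1, [-0.057, 0, -0.041], 0],
  [1, [-0.057, 0, -0.041], 0],
  [1, [-0.057, 0, -0.041], 0],
  [1, [0, 0, 0], 0],
  [1, [0, 0, 0], 0],
  [1, [0, 0, 0], 0],
  [1, [0, 0, 0], 0],
  [1, [0, 0, 0], 0],
])

```text
time: 15.25
tcp_pos: [0.5748, -0.0911, 0.2564]
orientation: [-3.142, -0.001, -3.141]
ft_force: [-2.1, 1.0, -7.2]
finger_gap: 0.207
gripper_force: 40.8
```

```bash
python3 f.py; python3 f.py
```

```text
t 15.3 a 0.9575306550769747 r 0.22022501744754505 [array([-2.05988796,  0.95795711, -7.20556174]), array([-2.44052315, -0.01153714, -7.44121753])] tangential -6.055068759770085
t 15.35 a 0.9575386526556532 r 0.220207114177611 [array([-2.44052315, -0.01153714, -7.44121753]), array([-3.04226781,  0.48280173, -8.0237272 ])] tangential -6.692156517651154
```

Request:
move_arm([
  [1, [-0.04, 0, -0.03], 0],
  [1, [-0.04, 0, -0.03], 0],
  [1, [-0.04, 0, -0.026], 0],
  [1, [0, 0, 0], 0],
  [1, [0, 0, 0], 0],
  [1, [0, 0, 0], 0],
  [1, [0, 0, 0], 0],
  [1, [0, 0, 0], 0],
  [1, [0, 0, 0], 0],
  [1, [0, 0, 0], 0],
])

```text
time: 16.35
tcp_pos: [0.5762, -0.0911, 0.2573]
orientation: [-3.142, -0.0, -3.141]
ft_force: [-4.5, -1.0, -8.2]
finger_gap: 0.205
gripper_force: 40.6
```

```bash
python3 f.py; python3 f.py
```

```text
t 16.4 a 0.9647733822708385 r 0.22021569440239222 [array([-4.48076336, -1.04374047, -8.16548599]), array([-4.58759623, -1.28220993, -8.52661358])] tangential -8.48066866816855
t 16.45 a 0.9649237519133156 r 0.2202225995595688 [array([-4.58759623, -1.28220993, -8.52661358]), array([-3.71507268, -1.80539805, -8.29113065])] tangential -8.20110048397834
```

Request:
move_arm([
  [1, [-0.05, 0, -0.034], 0],
  [1, [-0.05, 0, -0.034], 0],
  [1, [0, 0, 0], 0],
  [1, [0, 0, 0], 0],
  [1, [0, 0, 0], 0],
  [1, [0, 0, 0], 0],
  [1, [0, 0, 0], 0],
  [1, [0, 0, 0], 0],
  [1, [0, 0, 0], 0],
  [1, [0, 0, 0], 0],
])

```text
time: 17.45
tcp_pos: [0.5769, -0.0911, 0.2579]
orientation: [-3.142, -0.001, -3.141]
ft_force: [-5.3, -1.0, -8.8]
finger_gap: 0.207
gripper_force: 40.5
```

```bash
python3 f.py; python3 f.py
```

```text
t 17.5 a 0.969111086099655 r 0.2202252185422288 [array([-5.26895484, -0.97331918, -8.82209288]), array([-4.50422181, -1.05127708, -8.24103266])] tangential -8.857562096091918
t 17.55 a 0.9692364349140786 r 0.22023671468075937 [array([-4.50422181, -1.05127708, -8.24103266]), array([-5.74646061, -1.03690702, -9.20017785])] tangential -9.160852521465086
```

Request:
move_arm([
  [1, [-0.044, 0, -0.03], 0],
  [1, [-0.044, 0, -0.03], 0],
  [1, [-0.044, 0, -0.03], 0],
  [1, [0, 0, 0], 0],
  [1, [0, 0, 0], 0],
  [1, [0, 0, 0], 0],
  [1, [0, 0, 0], 0],
  [1, [0, 0, 0], 0],
  [1, [0, 0, 0], 0],
  [1, [0, 0, 0], 0],
])

```text
time: 18.55
tcp_pos: [0.5778, -0.0911, 0.2584]
orientation: [3.141, -0.002, -3.141]
ft_force: [-7.4, -1.9, -7.8]
finger_gap: 0.2
gripper_force: 40.4
```

```bash
python3 f.py; python3 f.py
```

```text
t 18.6 a 0.9737044774477355 r 0.2202170535581126 [array([-7.35159478, -1.87127785, -7.76756558]), array([-6.35366608, -1.51835056, -9.3309645 ])] tangential -10.473686312071589
t 18.65 a 0.9737541756442359 r 0.22022653274650997 [array([-6.35366608, -1.51835056, -9.3309645 ]), array([-5.81348684, -1.81079761, -8.55541427])] tangential -10.058980929945319
```

Request:
move_arm([
  [1, [-0.055, 0, -0.037], 0],
  [1, [-0.055, 0, -0.037], 0],
  [1, [-0.055, 0, -0.037], 0],
  [1, [0, 0, 0], 0],
  [1, [0, 0, 0], 0],
  [1, [0, 0, 0], 0],
  [1, [0, 0, 0], 0],
  [1, [0, 0, 0], 0],
  [1, [0, 0, 0], 0],
  [1, [0, 0, 0], 0],
])

```text
time: 19.65
tcp_pos: [0.5788, -0.0911, 0.2591]
orientation: [3.141, -0.004, -3.142]
ft_force: [-9.0, -2.4, -8.4]
finger_gap: 0.202
gripper_force: 40.3
```

```bash
python3 f.py; python3 f.py
```

```text
t 19.7 a 0.9792321082037478 r 0.2202415860869416 [array([-9.02376388, -2.43541038, -8.37390333]), array([-8.49674833, -1.59747486, -8.79596362])] tangential -12.05909545353104
t 19.75 a 0.9792561132297806 r 0.22026130281258893 [array([-8.49674833, -1.59747486, -8.79596362]), array([-9.29331392, -1.82046701, -9.4313068 ])] tangential -12.465741415074696
```

Request:
move_arm([
  [1, [-0.05, 0, -0.034], 0],
  [1, [-0.05, 0, -0.034], 0],
  [1, [0, 0, 0], 0],
  [1, [0, 0, 0], 0],
  [1, [0, 0, 0], 0],
  [1, [0, 0, 0], 0],
  [1, [0, 0, 0], 0],
  [1, [0, 0, 0], 0],
  [1, [0, 0, 0], 0],
  [1, [0, 0, 0], 0],
])

```text
time: 20.75
tcp_pos: [0.5795, -0.0912, 0.2596]
orientation: [3.141, -0.005, 3.142]
ft_force: [-10.0, -1.3, -9.3]
finger_gap: 0.205
gripper_force: 40.3
```

```bash
python3 f.py; python3 f.py; python3 - <<'E'
from h import *
c=read_camera("scene");cv2.imwrite("pics/s2.png",cv2.resize(c["color"][130:310,230:440,::-1],None,fx=3,fy=3))
E
```

```text
t 20.8 a 0.9830025325115272 r 0.22025422088864297 [array([-10.00627008,  -1.34172831,  -9.26040105]), array([-9.53850138, -1.99407364, -9.51287876])] tangential -13.337388198961692
t 20.85 a 0.9829640975595362 r 0.22025791202362557 [array([-9.53850138, -1.99407364, -9.51287876]), array([-9.6693558 , -1.29999543, -9.71645397])] tangential -13.323753398045984
```

View pics/s2.png

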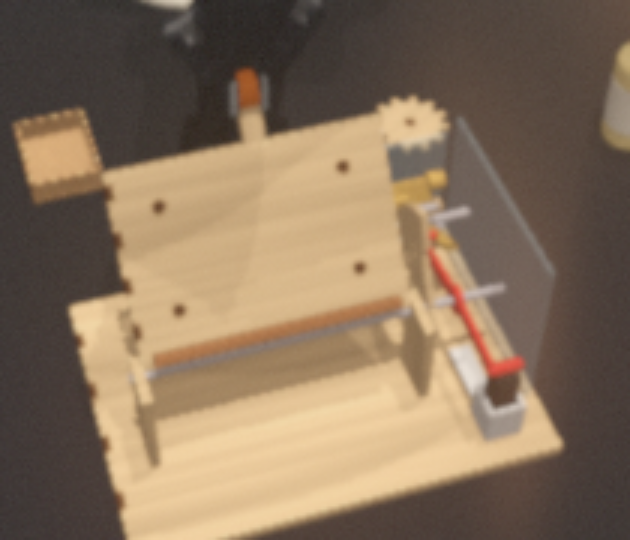

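The disc (245,95) is held between the fingers and the red arm presses the plunger (505,370). About 9.3 N has been added and held, so I'll start lowering slowly and watch for a catch at the 0.59 notch.

```bash
python3 - <<'E'
import numpy as np
def plan(a):
    p=np.c_[-22*np.cos(a),22*np.sin(a)];acc=p[0].copy();out=[]
    for q in p[1:]:
        d=np.round(q-acc,2);acc+=d;out.append([round(float(-d[0]),2),0,round(float(-d[1]),2)])
    return out
P=plan(np.r_[np.arange(.983,.02,-.0225),0.0])
for i in range(0,len(P),10):print(P[i:i+10])
print("UP",plan(np.arange(0,.2801,.02)))
E
```

```text
[[0.41, 0, 0.28], [0.4, 0, 0.29], [0.4, 0, 0.29], [0.39, 0, 0.31], [0.38, 0, 0.32], [0.37, 0, 0.32], [0.37, 0, 0.33], [0.36, 0, 0.34], [0.35, 0, 0.35], [0.35, 0, 0.35]]
[[0.33, 0, 0.37], [0.33, 0, 0.37], [0.32, 0, 0.38], [0.31, 0, 0.38], [0.3, 0, 0.39], [0.3, 0, 0.4], [0.28, 0, 0.41], [0.28, 0, 0.41], [0.26, 0, 0.42], [0.26, 0, 0.42]]
[[0.25, 0, 0.43], [0.23, 0, 0.43], [0.23, 0, 0.44], [0.22, 0, 0.45], [0.2, 0, 0.45], [0.2, 0, 0.45], [0.19, 0, 0.46], [0.17, 0, 0.46], [0.17, 0, 0.47], [0.16, 0, 0.47]]
[[0.14, 0, 0.47], [0.13, 0, 0.48], [0.13, 0, 0.48], [0.11, 0, 0.48], [0.1, 0, 0.48], [0.09, 0, 0.49], [0.08, 0, 0.49], [0.07, 0, 0.49], [0.06, 0, 0.49], [0.04, 0, 0.49]]
[[0.04, 0, 0.5], [0.02, 0, 0.49], [0.02, 0, 0.84]]
UP [[-0.0, 0, -0.44], [-0.02, 0, -0.44], [-0.02, 0, -0.44], [-0.03, 0, -0.44], [-0.04, 0, -0.44], [-0.05, 0, -0.43], [-0.06, 0, -0.44], [-0.06, 0, -0.44], [-0.08, 0, -0.43], [-0.08, 0, -0.43], [-0.09, 0, -0.43], [-0.1, 0, -0.43], [-0.11, 0, -0.43], [-0.12, 0, -0.42]]
```

Request:
move_arm([
  [1, [0, 0, 0], 0],
  [1, [0, 0, 0], 0],
  [1, [0, 0, 0], 0],
  [1, [0, 0, 0], 0],
  [1, [0, 0, 0], 0],
  [1, [0.14, 0, 0.09], 0],
  [1, [0.1, 0, 0.07], 0],
  [1, [0.14, 0, 0.1], 0],
  [1, [0.2, 0, 0.14], 0],
  [1, [0.2, 0, 0.14], 0],
])

```text
time: 21.9
tcp_pos: [0.5752, -0.0911, 0.2565]
orientation: [-3.141, 0.006, -3.141]
ft_force: [2.4, -0.5, -5.5]
finger_gap: 0.204
gripper_force: 40.7
```

Request:
move_arm([
  [1, [0.4, 0, 0.29], 0],
  [1, [0.4, 0, 0.29], 0],
  [1, [0.39, 0, 0.31], 0],
  [1, [0.38, 0, 0.32], 0],
  [1, [0.37, 0, 0.32], 0],
  [1, [0.37, 0, 0.33], 0],
  [1, [0.36, 0, 0.34], 0],
  [1, [0.35, 0, 0.35], 0],
  [1, [0.35, 0, 0.35], 0],
  [1, [0.33, 0, 0.37], 0],
])

```text
time: 22.9
tcp_pos: [0.5358, -0.091, 0.2226]
orientation: [3.141, -0.001, -3.141]
ft_force: [-1.8, 2.1, 1.9]
finger_gap: 0.204
gripper_force: 41.2
```

```bash
python3 f.py
```

```text
t 22.95 a 0.7178261443337524 r 0.22110756572282625 [array([-1.75748776,  2.07366066,  1.92491685]), array([-2.3839465 ,  1.22162714,  1.15668583])] tangential -0.20142256921112578
```

Request:
move_arm([
  [1, [0.26, 0, 0.42], 0],
  [1, [0.29, 0, 0.39], 0],
  [1, [0.28, 0, 0.39], 0],
  [1, [0.28, 0, 0.39], 0],
  [1, [0.27, 0, 0.4], 0],
  [1, [0.26, 0, 0.4], 0],
  [1, [0.25, 0, 0.41], 0],
  [1, [0.24, 0, 0.41], 0],
  [1, [0, 0, 0], 0],
  [1, [0, 0, 0], 0],
])

```text
time: 23.95
tcp_pos: [0.5128, -0.0909, 0.1898]
orientation: [3.141, -0.006, -3.141]
ft_force: [-7.7, 2.2, 3.3]
finger_gap: 0.201
gripper_force: 41.7
```

```bash
python3 f.py; python3 - <<'E'
from h import *
c=read_camera("scene");P=pts(c);m=np.zeros((400,640),np.uint8);cv2.fillPoly(m,[np.array([(280,197),(345,184),(355,222),(287,236)])],1)
q=P[(m>0)&(c["depth"]>0)]
for k in range(5):
    o=q.mean(0);n=np.linalg.svd(q-o)[2][2];r=abs((q-o)@n);q=q[r<(.004 if k else .015)]
print(len(q),"board",np.arccos(abs(n[2])))
E
```

```text
t 24.0 a 0.541170890222294 r 0.22026821669026264 [array([-7.65637006,  2.21995341,  3.30152724]), array([-8.2872372 ,  2.50215562,  3.4898571 ])] tangential -1.1961258379978492
2588 board 0.5244900496192774
```

Request:
move_arm([
  [1, [0.3, 0, 0.33], 0],
  [1, [0.22, 0, 0.38], 0],
  [1, [0.21, 0, 0.39], 0],
  [1, [0.21, 0, 0.4], 0],
  [1, [0.2, 0, 0.4], 0],
  [1, [0.19, 0, 0.4], 0],
  [1, [0.18, 0, 0.4], 0],
  [1, [0.18, 0, 0.4], 0],
  [1, [0.17, 0, 0.41], 0],
  [1, [0.16, 0, 0.41], 0],
])

```text
time: 25.05
tcp_pos: [0.4945, -0.0908, 0.1508]
orientation: [3.141, -0.001, -3.141]
ft_force: [-3.3, 3.7, 1.9]
finger_gap: 0.206
gripper_force: 41.3
```

```bash
python3 f.py
```

```text
t 25.1 a 0.3416180757947989 r 0.22012850056157637 [array([-3.25159886,  3.71778542,  1.85094204]), array([-2.33339039,  3.11487428,  0.17884344])] tangential 0.02072647352989454
```

Request:
move_arm([
  [1, [0.16, 0, 0.41], 0],
  [1, [0.14, 0, 0.42], 0],
  [1, [0.13, 0, 0.42], 0],
  [1, [0.12, 0, 0.42], 0],
  [1, [0.11, 0, 0.42], 0],
  [1, [0.11, 0, 0.43], 0],
  [1, [0.1, 0, 0.43], 0],
  [1, [0.09, 0, 0.43], 0],
  [1, [0.08, 0, 0.43], 0],
  [1, [0.07, 0, 0.43], 0],
])

```text
time: 26.1
tcp_pos: [0.4837, -0.0908, 0.1085]
orientation: [3.141, 0.0, -3.142]
ft_force: [-2.4, 4.9, -0.6]
finger_gap: 0.202
gripper_force: 40.9
```

```bash
python3 f.py
```

```text
t 26.15 a 0.14382928934404526 r 0.2202263842021274 [array([-2.4118354 ,  4.91947559, -0.63660895]), array([-0.27342371,  4.9655397 , -1.35242225])] tangential -1.1766909524342855
```

Request:
move_arm([
  [1, [0.06, 0, 0.44], 0],
  [1, [0.05, 0, 0.44], 0],
  [1, [0.04, 0, 0.44], 0],
  [1, [0.03, 0, 0.44], 0],
  [1, [0.02, 0, 0.44], 0],
  [1, [0.02, 0, 0.44], 0],
  [1, [0.01, 0, 0.4], 0],
  [1, [0, 0, 0.2], 0],
  [1, [0, 0, 0], 0],
  [1, [0, 0, 0], 0],
])

```text
time: 27.15
tcp_pos: [0.4813, -0.0908, 0.0794]
orientation: [3.141, -0.002, -3.141]
ft_force: [-15.4, 9.7, 26.6]
finger_gap: 0.206
gripper_force: 44.7
```

```bash
python3 f.py;python3 f.py
```

```text
t 27.2 a 0.014310596940640895 r 0.22028783514462108 [array([-15.37785701,   9.6905705 ,  26.56265289]), array([-15.35520226,   9.28591195,  27.36154832])] tangential 26.739443116952412
t 27.25 a 0.01428493204534583 r 0.22027391789053985 [array([-15.35520226,   9.28591195,  27.36154832]), array([-15.34357729,   9.27811634,  26.34338189])] tangential 26.63046786841339
```

```bash
cat > b.py <<'E'
from h import *
c=read_camera("scene");P=pts(c);m=((abs(P[...,0]-.60)<.045)&(abs(P[...,1]+.091)<.09)&(P[...,2]>.07)&(P[...,2]<.2))&(c["depth"]>0)
q=P[m]
for k in range(6):
    o=q.mean(0);n=np.linalg.svd(q-o)[2][2];n*=np.sign(n[2]);r=abs((q-o)@n);q=q[r<(.004 if k else .015)]
print(len(q),"board",np.arctan2(n[0],n[2]),o)
E
python3 b.py
```

```text
1578 board 0.0016308194701441763 [ 0.6009905  -0.09250999  0.10216291]
```

Request:
move_arm([
  [1, [0.08, 0.06, -0.2], 0],
  [1, [0, 0, -0.4], 0],
  [1, [-0.02, 0, -0.44], 0],
  [1, [-0.02, 0, -0.44], 0],
  [1, [-0.03, 0, -0.44], 0],
  [1, [-0.04, 0, -0.44], 0],
  [1, [-0.05, 0, -0.43], 0],
  [1, [-0.06, 0, -0.44], 0],
  [1, [-0.06, 0, -0.44], 0],
  [1, [-0.08, 0, -0.43], 0],
])

```text
time: 28.3
tcp_pos: [0.4848, -0.0908, 0.1173]
orientation: [-3.141, 0.001, -3.141]
ft_force: [5.1, 2.5, -5.8]
finger_gap: 0.202
gripper_force: 39.9
```

Request:
move_arm([
  [1, [-0.08, 0, -0.43], 0],
  [1, [-0.09, 0, -0.43], 0],
  [1, [-0.1, 0, -0.43], 0],
  [1, [-0.11, 0, -0.43], 0],
  [1, [-0.11, 0, -0.43], 0],
  [1, [0, 0, 0], 0],
  [1, [0, 0, 0], 0],
  [1, [0, 0, 0], 0],
  [1, [0, 0, 0], 0],
  [1, [0, 0, 0], 0],
])

```text
time: 29.3
tcp_pos: [0.4896, -0.0908, 0.1383]
orientation: [-3.141, 0.001, -3.142]
ft_force: [5.2, 0.5, -7.1]
finger_gap: 0.202
gripper_force: 39.8
```

```bash
python3 f.py;python3 b.py
```

```text
t 29.35 a 0.28444262951651494 r 0.22093269665580875 [array([ 5.2389999 ,  0.50428334, -7.05244074]), array([ 5.46984022,  0.99793966, -7.39735002])] tangential -5.432015314582943
1950 board 0.26749345166167754 [ 0.60077422 -0.09213935  0.12928385]
```

Request:
move_arm([
  [1, [-0.1, 0, -0.32], 0],
  [1, [-0.1, 0, -0.32], 0],
  [1, [0, 0, 0], 0],
  [1, [0, 0, 0], 0],
  [1, [0, 0, 0], 0],
  [1, [0, 0, 0], 0],
  [1, [0, 0, 0], 0],
  [1, [0, 0, 0], 0],
  [1, [0, 0, 0], 0],
  [1, [0, 0, 0], 0],
])

```text
time: 30.4
tcp_pos: [0.4916, -0.0908, 0.145]
orientation: [-3.141, 0.001, -3.141]
ft_force: [5.0, 0.3, -5.7]
finger_gap: 0.203
gripper_force: 40.5
```

```bash
python3 f.py;python3 b.py
```

```text
t 30.45 a 0.3163957240747532 r 0.22097933271686113 [array([ 4.96275027,  0.3029388 , -5.73665491]), array([ 5.73714374,  0.86492824, -6.93247817])] tangential -4.355538150359899
2006 board 0.30031653642326295 [ 0.60131447 -0.09239499  0.13258656]
```

Request:
move_arm([
  [1, [0.1, 0, 0.34], 0],
  [1, [0.1, 0, 0.34], 0],
  [1, [0.09, 0, 0.34], 0],
  [1, [0.08, 0, 0.34], 0],
  [1, [0.05, 0, 0.22], 0],
  [1, [0.05, 0, 0.2], 0],
  [1, [0.03, 0, 0.14], 0],
  [1, [0.02, 0, 0.1], 0],
  [1, [0, 0, 0], 0],
  [1, [0, 0, 0], 0],
])

```text
time: 31.5
tcp_pos: [0.486, -0.0907, 0.1255]
orientation: [-3.141, -0.0, -3.141]
ft_force: [-1.9, -0.8, 2.2]
finger_gap: 0.204
gripper_force: 41.7
```

```bash
python3 f.py;python3 b.py
```

```text
t 31.55 a 0.22436720387904657 r 0.22120200630202677 [array([-1.88503319, -0.84608775,  2.23213337]), array([-2.16528034, -0.25714671,  2.39047329])] tangential 1.8027946687776661
1871 board 0.2048769783995146 [ 0.60057694 -0.09217696  0.12294871]
```

Request:
move_arm([
  [1, [0.01, 0, 0.08], 0],
  [1, [0.01, 0, 0.08], 0],
  [1, [0, 0, 0], 0],
  [1, [0, 0, 0], 0],
  [1, [0, 0, 0], 0],
  [1, [0, 0, 0], 0],
  [1, [0, 0, 0], 0],
  [1, [0, 0, 0], 0],
  [1, [0, 0, 0], 0],
  [1, [0, 0, 0], 0],
])

```text
time: 32.6
tcp_pos: [0.4857, -0.0907, 0.1244]
orientation: [-3.141, -0.0, -3.141]
ft_force: [-4.8, 0.6, 8.8]
finger_gap: 0.203
gripper_force: 42.6
```

```bash
python3 f.py;python3 b.py
```

```text
t 32.65 a 0.2192843711935727 r 0.221198620080724 [array([-4.82587812,  0.55165946,  8.78339698]), array([-4.98881092, -0.12483033,  8.34382187])] tangential 7.2910393642134625
1845 board 0.20252041591791947 [ 0.60070282 -0.09205743  0.12236577]
```

The force rose as I pressed and the angle stayed put, so the board is seated on the notch. Next I'll relax and release.

Request:
move_arm([
  [1, [0, 0, -0.1], 0],
  [1, [0, 0, 0], 0],
  [2, [0, 0, 0], 0],
  [2.5, [0, 0, 0], 0],
  [3.5, [0, 0, 0], 0],
  [5, [0, 0, 0], 0],
  [6, [0, 0, 0], 0],
  [6, [0, 0, 0], 0],
  [6, [0, 0, 0], 0],
  [6, [0, 0, 0], 0],
])

```text
time: 33.7
tcp_pos: [0.4858, -0.0905, 0.1246]
orientation: [-3.142, 0.0, -3.141]
ft_force: [0.1, 0.8, -0.1]
finger_gap: 0.7
gripper_force: 0.0
```

```bash
python3 f.py;python3 b.py;python3 -c "
from h import *
print(telemetry.state()['finger_gap'])"
```

```text
t 33.75 a 0.22042442530864503 r 0.22114827010146293 [array([ 0.08131951,  0.77806143, -0.06171769]), array([ 0.20147638,  0.86634214, -0.20614301])] tangential -0.09977408357536431
1871 board 0.20674565010447607 [ 0.60111184 -0.0922133   0.12280538]
0.7017154471641558
```

Released; the board stays at about 0.207. Next I'll retract upwards.

Request:
move_arm([
  [6, [0, 0, -0.6], 0],
  [6, [0, 0, -1], 0],
  [6, [0, 0, -1.5], 0],
  [6, [0, 0, -2], 0],
  [6, [0, 0, -2], 0],
  [6, [0, 0, -2], 0],
  [6, [0, 0, -1.5], 0],
  [6, [0, 0, -0.5], 0],
  [6, [0, 0, 0], 0],
  [6, [0, 0, 0], 0],
])

```text
time: 34.8
tcp_pos: [0.4854, -0.0903, 0.235]
orientation: [3.141, -0.001, -3.141]
ft_force: [0.1, -0.3, 0.9]
finger_gap: 0.702
gripper_force: 0.0
```

```bash
python3 b.py; python3 b.py; python3 -c "
from h import *
c=read_camera('side');cv2.imwrite('pics/e.png',c['color'][:,:,::-1])"
```

```text
1869 board 0.2069391933003309 [ 0.60089789 -0.09268284  0.12284445]
1849 board 0.20756576733814505 [ 0.60069217 -0.09278203  0.12277668]
```

View pics/e.png

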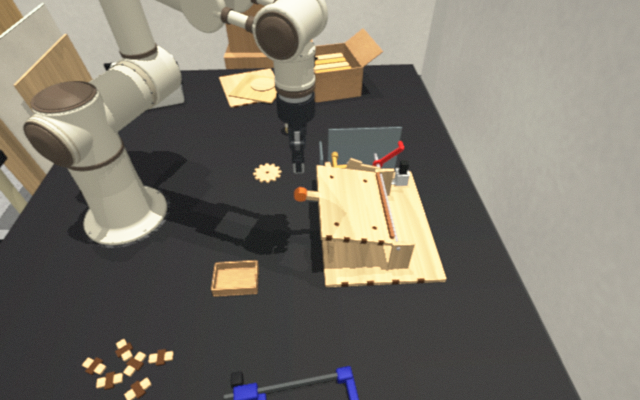

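The gripper (297,160) is clear above the free disc (301,194). The tray, gear and clamp haven't moved, and the board is steady at 0.207.

```bash
python3 -c "
from bench import job
print(job.sign_off())"
```

```text
the job is handed in; nothing more can be done
None
```

The board rests in its lowest notch (measured about 0.207 rad) after the pawl was tripped at the buffer (about 9 N added at the disc) and re-armed flat; the gripper has let go and is clear, and the job is handed in, though sign-off returned no verdict.

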